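# Zero the coat counter and close up the mixing dish

## Task

Get the painting shelf ready for the next figure: first turn the coat counter's pointer knob anticlockwise (seen from above) all the way back to its zero stop. Then bring the six-well mixing dish up to the counter so that its end sits flush and square against the steel pad on the counter's side, edges in line with the pad's and no gap left, and let go of it. Leave the paint rack, the brush stand and the sculpting tool as they are.

Things in the scene. Friction and masses are not known exactly. Their poses are not given: they have to be found in the camera images.
- counter: coat counter, fixed to the shelf: wooden box 130 x 130 mm, 40 mm high; on top a round aluminium dial (top at 43 mm) and a black pointer knob at its centre. Origin: centre of its underside; z up, +x towards the zero mark, -y towards the steel pad. A steel stop post (6 mm across, top at 49 mm) stands 50 mm out on the +x side; at zero the pointer lies along +x against it.
- knob_grip (a point): grip point on the knob's vertical axis, 72 mm above the shelf; turns with the knob, its x runs along the bar to the pointer. Bar: 64 mm long, centred on the axis, 16 mm wide, 49 to 82 mm above the shelf, white line on top of the pointer half; below it a hub 44 mm across. A pointer 6 mm wide goes on from the bar to 56 mm from the axis, top at 48 mm.
- counter_knob (a joint): knob angle in rad: 0 at the zero stop (a hard stop), growing clockwise seen from above, up to 3.6; starts between 1.0 and 2.4, so it is turned back anticlockwise. Friction about 0.06 N m, no spring: it stays where it is left.
- dock (a point): centre of the outer face of the steel pad on the counter's -y side, 14 mm above the shelf. The pad is 64 mm wide (x), 28 mm high, stands 10 mm out from the box; its face is 75 mm from the counter's axis and looks along -y. Axes as the counter's.
- dish: loose white ceramic mixing dish: flat block 64 mm wide (x), 150 mm long (y), 28 mm high, six rectangular wells 14 mm deep in its top; about 0.45 kg; lies on the shelf on the pad's side of the counter, long way roughly towards it. Origin: centre of its underside. Can be gripped across its width; the +y end, nearest the counter, goes against the pad.
- dish_end (a point): centre of the dish's +y end face (64 x 28 mm), 14 mm above the dish's underside, 75 mm from its middle. Axes as the dish's.
- rack_rim (a point): point on the rim of the bystander turntable rack: a round plywood tray 220 mm across on a low base, carrying six squat paint pots, 107 mm high in all; it spins easily. The point is 110 mm from the rack's axis, on its side towards the robot and the counter, 32 mm above the shelf.
- brush_stand: bystander: loose clear acrylic brush stand 70 x 120 mm, 95 mm high, with four brushes up to 200 mm high. Origin: centre of its underside.
- sculpting_tool: bystander: loose stainless sculpting tool 186 mm long (x), 10 mm thick, lying on a green cutting mat 220 x 150 mm, 3 mm thick. Origin: under its middle.
Mind the look-alikes: they are no part of the job. Leave any blue or red look-alike of the counter alone.

How it is judged:
On the way, in this order (a step that is already met when the one before it is completed fails the run):
1. the counter knob is back at its zero stop (value of joint counter_knob below 0.05 rad), for 0.2 s.
2. the dish end is flush against the pad (y of dish_end in the frame of dock above -0.003 m and x of dish_end in the frame of dock between -0.008 and 0.008 m and angle between the y axis of dish and the y axis of counter, either way round below 0.06 rad), for 0.2 s.
At the end, for the whole second after the job is handed in: The counter knob is within 0.05 rad of its zero stop; the dish lies flat and still on the shelf with its +y end within 3 mm of the steel pad's face, within 8 mm sideways of the pad's middle and square to it within 0.06 rad (all of step 2 and value of joint counter_knob below 0.05 rad and y of dish_end in the frame of dock below 0.003 m and height (world z) of dish below 0.003 m and angle between dish's own z axis and vertical below 0.05 rad and linear speed of dish below 0.01 m/s); the robot touches nothing.
It fails at once if the paint rack is turned by more than 40 mm at the rim (distance of rack_rim from where it was at the start of the episode above 0.04 m).
It fails at once if the brush stand is moved more than 30 mm or tipped (distance of brush_stand from where it was at the start of the episode above 0.03 m or angle between brush_stand's own z axis and vertical above 0.3 rad).
It fails at once if the sculpting tool is moved more than 30 mm (distance of sculpting_tool from where it was at the start of the episode above 0.03 m).
It also fails if it takes over 64 s, if anything falls off the work surface, if the arm or the gripper's body presses on something with over 40 N, if the wrist force passes 120 N, or if a joint passes its speed limit or range.

## Robot

A 6-joint arm with a two-finger parallel gripper is mounted at the origin on the work surface. World frame = base frame: x ahead of the robot, y to its left, z up, the work surface at z = 0. Lengths are in m, angles in rad, forces in N, time in s.
With the tool pointing down it reaches from about 0.35 to 0.975 m from the base axis. Payload 4.9 kg.
Tool frame: the origin (TCP) lies at the very end of the fingers, on their centre line; the grasp point (between the pads) lies 19 mm behind it; z points along the fingers, y is the line along which they close (so a half turn about z gives the same grasp; the last joint's range is limited). The gripper opens to 85 mm and grips with 20 to 120 N. Pads are 22 mm wide; open, the fingers measure 114 mm over their backs; the gripper's body (76 mm by 85 mm) begins 54 mm behind the grasp point. The pads swing forward as they close: fully open they stand 13 mm farther back than shut.
Start: joints at [1.029, 0.053, 1.613, -0, 1.476, -0.119], TCP at [0.256, 0.57, 0.231] pointing down, gripper open.
Joint ranges: [-3.01, 3.01], [-1.01, 2.22], [0.06, 2.58], [-1.02, 4.17], [0.09, 2.62], [-3.14, 3.14]. Speed limits (rad/s): [2.57, 2.57, 3.14, 3.14, 3.14, 3.14].

## Interface

Orientations are given as a unit quaternion [w, x, y, z].
In Python, from plant import monitor, vision, manip gives the robot as it stands. The module is installed in compiled form; this text tells all that it offers.
- The arm moves only by the tool arm_command, never from a script. Its argument "rows" is a list of rows, each a list of 3 entries, a list of its own where there are three numbers: the finger opening in mm, from 0 to 85.4, then the shift along the world's x, y, z in units of 30 cm (1.0 is 30 cm), then the turn, a rotation vector about the world's x, y, z in units of pi/2 rad (1.0 is pi/2 rad). In form: [[claw, [x, y, z], [wx, wy, wz]], ...]. A call has 1 to 12 rows; each row is the pose to reach, as a shift and turn from the pose commanded when the call began; what a row does not reach only later rows make up. A row lasts 1/12 s, in which the tool goes at most 41.7 mm and 7.16 degrees, less where a joint would pass 70% of its speed; a pose out of reach is approached as far as the arm can. A call with a number of a shift or a turn outside -1 to 1 is refused whole. A call with a gripper value outside its range is refused whole. The fingers move at their own pace and stop on an object; the grip force is fixed at half the most. Time passes only in rows, so rows that repeat a pose let the fingers close. It gives the time, the measured TCP pose, the force, the opening and the grip force at its end, in the units of the state.
- monitor.state(): the state, without advancing time (a new reading comes with each control period).
- vision.grab_frame(name): name is "scene" or "top" or "wrist"; returns a dict with "color" (400x640x3 uint8, red, green, blue), "z_map" (400x640 float32, m along the optical axis (not along the pixel's ray), 0 where there is no reading), "mtx" (3x3 intrinsics, pixels), "R" (3x3) and "t" (3): a world point X has camera coordinates R X + t. Camera axes: x right, y down, z forward; pixel columns grow to the right and rows downward; lengths in m; the calibration is good to about 2 mm. A picture is of the moment at which its call begins.
- manip.job_done(): hands the job in; it is judged then, once.
The state is a dict: "time": time; "joint_pos": joint angles; "joint_vel": joint speeds; "joint_efforts": joint torques, N m; "tool_pos": TCP position; "tool_rot": TCP orientation; "contact_force": force on the tool from outside, world axes, zero at the start; "ft_torque": the same for the moment, N m; "gripper_width": opening from 0.0 (shut) to 1.0 (fully open); "grasp_force": force on a finger pad.
Only numpy, scipy, OpenCV 4.12 (cv2) and the standard library are available. Lean on these libraries where they do the work, as an engineer would, in place of code of your own. Each camera call takes 0.05 s, during which the arm holds its last target. There are 200 camera calls.

## Working session

There is one attempt and no reset: what is moved stays moved. The work goes in short steps, Python scripts to look and compute and a tool call to move; the robot and the scene stay as the last step left them, time stands still between calls to the robot, and variables do not carry over. Pictures are saved under pics/ and viewed, at most 10 in all, crops included, and the job is handed in when it is done.

Besides the shell and the picture viewer there is one more tool, called after "Request:" in YAML: its name, and indented under it one key for each argument. arm_command: Moves the arm, as the interface text tells. Shifts and turns lie within -1 to 1; 1 stands for 30 cm of shift or pi/2 rad of turn. Its arguments: {"type":"object","properties":{"rows":{"type":"array"}},"required":["rows"]}

```bash
mkdir -p pics
python3 - <<'E'
from plant import monitor, vision
import cv2,pickle
print(monitor.state())
for n in ("scene","top"):
    f=vision.grab_frame(n); pickle.dump(f,open(f'{n}.pkl','wb'))
    cv2.imwrite(f'pics/{n}0.png',f['color'][...,::-1]); print(n,f['mtx'],f['R'],f['t'])
E
```

```text
{'time': 0.0, 'joint_pos': array([ 1.02902774e+00,  5.33407288e-02,  1.61429628e+00, -4.70225884e-06,
        1.47600566e+00, -1.18970211e-01]), 'joint_vel': array([ 0.00036144,  0.00170055, -0.00022678,  0.00143098, -0.00045659,
       -0.00010414]), 'joint_efforts': array([-1.17653258e-04, -3.93684053e+01, -3.70173526e+01, -2.41246507e-04,
        7.21282893e-03, -3.72272530e-05]), 'tool_pos': array([0.2561052 , 0.5694326 , 0.23007166]), 'tool_rot': array([-3.30290981e-04,  2.09827812e-01,  9.77737817e-01, -9.70337075e-04]), 'contact_force': array([ 0.07420946, -1.00039775,  0.33623695]), 'ft_torque': array([0.01306191, 0.02551564, 0.03622505]), 'grasp_force': 0.0, 'gripper_width': 1.0004952214039384}
scene [[472.48055731   0.         313.28429388]
 [  0.         472.48055731 192.78224828]
 [  0.           0.           1.        ]] [[-0.63352193  0.77352473  0.01759115]
 [ 0.48743924  0.41666623 -0.76732799]
 [-0.60087682 -0.47754449 -0.6410135 ]] [ 0.40256518 -0.15815787  1.70139324]
top [[361.1443227    0.         317.39417342]
 [  0.         361.1443227  193.53512788]
 [  0.           0.           1.        ]] [[ 0.01361617 -0.99988161  0.00716769]
 [-0.99596893 -0.01419779 -0.08856816]
 [ 0.08865944 -0.00593284 -0.99604433]] [-0.08687009  0.51629339  0.97744583]
```

View pics/top0.png

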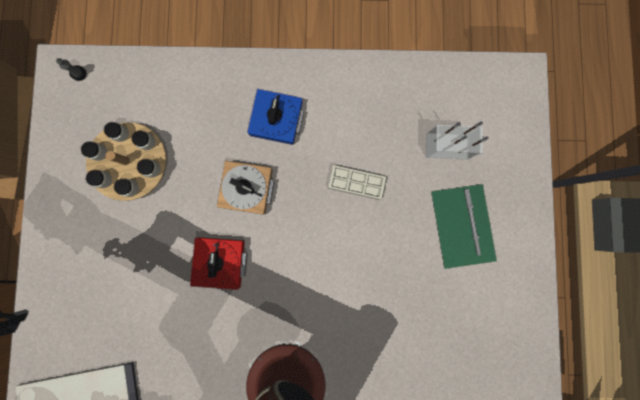

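View pics/scene0.png

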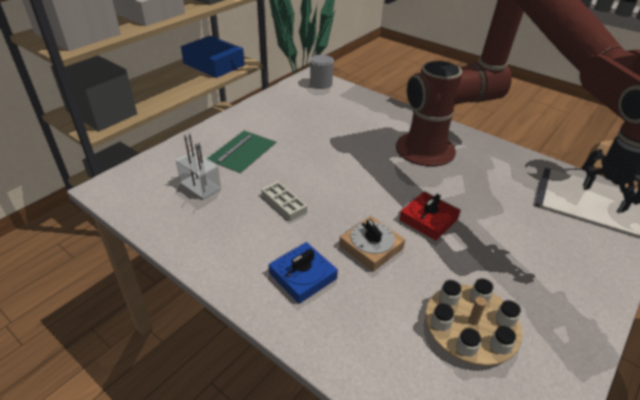

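The top view shows the wooden counter at about (244,187), the dish at (357,182), and the blue and red look-alikes above and below the counter. The rack is at (124,160), the stand at (455,138) and the mat at (463,225). The scene view agrees, with the counter at (372,238) and the dish at (284,198). Next I'll measure roughly and zoom in.

```bash
cat > h.py <<'E'
import numpy as np, cv2, pickle
def ray(f,uv):
    uv=np.atleast_2d(np.array(uv,float)); R,t=f['R'],f['t']
    d=np.c_[uv,np.ones(len(uv))]@np.linalg.inv(f['mtx']).T@R
    return -R.T@t, d
def onplane(f,uv,z):
    c,d=ray(f,uv); return c+d*((z-c[2])/d[:,2])[:,None]
def deproj(f,vu):
    v,u=vu; c,d=ray(f,np.c_[u,v]); return c+d*f['z_map'][v,u][:,None]
def cloud(f):
    v,u=np.mgrid[:400,:640]; return deproj(f,(v.ravel(),u.ravel())).reshape(400,640,3)
E
python3 - <<'E'
from h import *
ims=[]
f=pickle.load(open('top.pkl','rb')); P=cloud(f); 
hsv=cv2.cvtColor(f['color'],cv2.COLOR_RGB2HSV)
for n,(u0,u1,v0,v1) in dict(counter=(205,285,145,225),dish=(315,400,150,210)).items():
    p=P[v0:v1,u0:u1]; m=(p[...,2]>0.02)&(p[...,2]<.12)
    q=p[m]; print(n,m.sum(),q.mean(0).round(4),np.percentile(q[:,2],[5,50,95]).round(4))
    (r)=cv2.minAreaRect((q[:,:2]*1000).astype(np.float32)); print(r)
    k=p[p[...,2]>.06]; print('knob',len(k),k.mean(0) if len(k) else '')
c=f['color'][140:230,200:400,::-1]
cv2.imwrite('pics/crop1.png',cv2.resize(c,None,fx=4,fy=4,interpolation=cv2.INTER_CUBIC))
E
```

```text
counter 2366 [0.5301 0.1168 0.0443] [0.0338 0.0423 0.0805]
((531.0458984375, 116.51470947265625), (140.3909454345703, 130.15267944335938), 82.1011734008789)
knob 184 [0.51754712 0.09462899 0.20357727]
dish 514 [ 0.5512 -0.1894  0.0275] [0.0232 0.0275 0.031 ]
((551.4456787109375, -188.51254272460938), (150.40008544921875, 64.80974578857422), 78.28974151611328)
knob 27 [ 0.42873521 -0.07373056  1.01992919]
```

View pics/crop1.png

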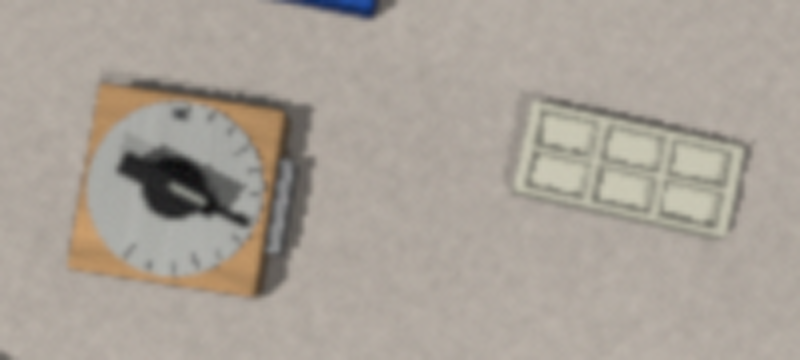

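The pad is on the right side of the wooden box. The pointer goes from about (172,185) to (248,220), roughly 107° clockwise of zero. The counter is yawed about -8° and the dish about -12°. I'll move above the counter for a wrist view.

Request:
arm_command:
  rows:
    - [85,[0.1,-0.15,0.1],[0,0,-0.1]]
    - [85,[0.2,-0.3,0.2],[0,0,-0.17]]
    - [85,[0.3,-0.45,0.25],[0,0,-0.25]]
    - [85,[0.4,-0.6,0.25],[0,0,-0.33]]
    - [85,[0.46,-0.75,0.25],[0,0,-0.41]]
    - [85,[0.46,-0.75,0.25],[0,0,-0.5]]
    - [85,[0.46,-0.75,0.25],[0,0,-0.5]]

```text
time: 0.68
tool_pos: [0.3955, 0.3423, 0.3065]
tool_rot: [0.0, 0.571, 0.821, -0.0]
contact_force: [-0.4, 0.4, -0.1]
gripper_width: 0.995
grasp_force: 0.0
```

Request:
arm_command:
  rows:
    - [85,[0.1,-0.15,0],[0,0,-0.08]]
    - [85,[0.2,-0.3,0],[0,0,-0.16]]
    - [85,[0.3,-0.45,0],[0,0,-0.24]]
    - [85,[0.4,-0.6,0],[0,0,-0.32]]
    - [85,[0.46,-0.75,0],[0,0,-0.4]]
    - [85,[0.46,-0.75,0],[0,0,-0.5]]
    - [85,[0.46,-0.75,0],[0,0,-0.5]]
    - [85,[0.46,-0.75,0],[0,0,-0.5]]
    - [85,[0.46,-0.75,0],[0,0,-0.5]]

```text
time: 1.43
tool_pos: [0.5323, 0.1197, 0.3057]
tool_rot: [-0.001, 0.84, 0.543, -0.0]
contact_force: [-0.2, -0.0, -0.3]
gripper_width: 0.998
grasp_force: 0.0
```

Run:
```python
from h import *
from plant import monitor, vision
f=vision.grab_frame('wrist'); pickle.dump(f,open('w1.pkl','wb')); s=monitor.state()
print(s['time'],s['tool_pos'],s['tool_rot'],s['joint_pos'])
print('cam',-f['R'].T@f['t'],f['R'][2],f['mtx'][0,0])
cv2.imwrite('pics/w1.png',f['color'][...,::-1])
```

```text
1.4833 [0.53197908 0.1205966  0.30590866] [-5.74147117e-04  8.39371518e-01  5.43557773e-01 -2.67312965e-04] [ 8.60811002e-02 -1.70608068e-01  1.70396007e+00  7.63560764e-04
  1.60925170e+00  5.07566266e-01]
cam [0.56543039 0.19273982 0.44700385] [-0.12925331 -0.28511806 -0.94973748] 308.54725109633375
```

View pics/w1.png

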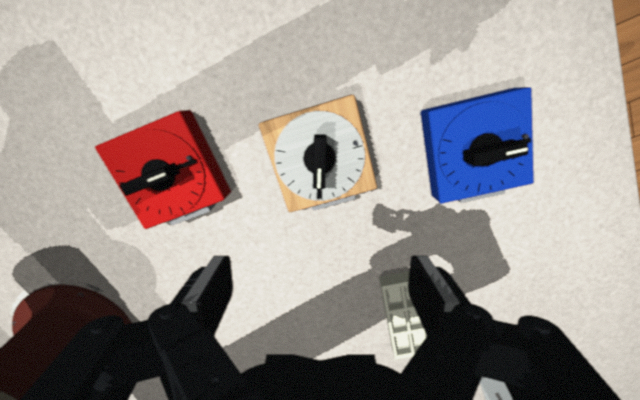

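The wrist view shows the counter with its dial at (319,157) and the knob's white line pointing down at (319,180). The pad is at (330,203). The dish is partly hidden at (405,320).

```bash
cat > meas.py <<'E'
from h import *
def tri(fa,ua,fb,ub):
    ca,da=ray(fa,ua); cb,db=ray(fb,ub); a,b=da[0],db[0]
    s=np.linalg.lstsq(np.c_[a,-b],cb-ca,rcond=None)[0]
    pa,pb=ca+s[0]*a,cb+s[1]*b; return (pa+pb)/2,np.linalg.norm(pa-pb)
def wood(f,roi):
    hsv=cv2.cvtColor(f['color'],cv2.COLOR_RGB2HSV); m=np.zeros((400,640),np.uint8)
    u0,u1,v0,v1=roi; h=hsv[v0:v1,u0:u1]
    m[v0:v1,u0:u1]=((h[...,0]>8)&(h[...,0]<24)&(h[...,1]>90)&(h[...,2]>90))*255
    return m
def biggest(m):
    return max(cv2.findContours(m,cv2.RETR_EXTERNAL,cv2.CHAIN_APPROX_NONE)[0],key=cv2.contourArea)
E
python3 - <<'E'
from meas import *
W=pickle.load(open('w1.pkl','rb')); T=pickle.load(open('top.pkl','rb'))
cen={}
for n,f,roi in (('w',W,(250,385,85,220)),('t',T,(205,285,145,225))):
    m=wood(f,roi); c=biggest(cv2.morphologyEx(m,cv2.MORPH_CLOSE,np.ones((3,3))))
    # dial: hole of wood mask
    fill=np.zeros_like(m); cv2.drawContours(fill,[cv2.convexHull(c)],-1,255,-1)
    hole=cv2.morphologyEx(fill&~m,cv2.MORPH_OPEN,np.ones((5,5)))
    d=cv2.convexHull(biggest(hole)); e=cv2.fitEllipse(d); cen[n]=e[0]; print(n,'dial ellipse',np.round(e[0],1),np.round(e[1],1))
    print(' dial centre z43',onplane(f,e[0],.043).round(4))
    q=onplane(f,c[:,0,:],.040)[:,:2]*1000; r=cv2.minAreaRect(q.astype(np.float32)); print(' box',r)
    # white line: bright pixels close to dark hub
    P=cloud(f); h=P[...,2]; u,v=map(int,e[0])
    g=cv2.cvtColor(f['color'],cv2.COLOR_RGB2GRAY)
    k=(h>.065)&(h<.1)&(fill>0); k=cv2.morphologyEx(k.astype(np.uint8),cv2.MORPH_OPEN,np.ones((2,2)))
    p=P[k>0]; r=cv2.minAreaRect((p[:,:2]*1000).astype(np.float32)); print(' bar',k.sum(),np.median(p[:,2]),r)
    vt=(k>0)&(g>120); p=P[vt]; print(' white',vt.sum(), p.mean(0).round(4) if vt.any() else '')
print('tri dial',tri(W,cen['w'],T,cen['t']))
E
```

```text
w dial ellipse [319.6 154. ] [87.7 92.8]
 dial centre z43 [[0.5345 0.1268 0.043 ]]
 box ((532.9340209960938, 123.08153533935547), (128.4436492919922, 127.83306884765625), 82.10939025878906)
 bar 699 0.08065793393755172 ((541.0953369140625, 136.84315490722656), (121.86595153808594, 16.678115844726562), 64.64009094238281)
 white 94 [0.5235 0.1039 0.077 ]
t dial ellipse [252.5 188.1] [24.6 43.6]
 dial centre z43 [[0.528  0.0969 0.043 ]]
 box ((527.1732177734375, 86.95095825195312), (62.38345718383789, 128.5589141845703), 81.97181701660156)
 bar 55 0.08081319860551917 ((520.5186767578125, 101.01021575927734), (17.835872650146484, 15.385517120361328), 65.96888732910156)
 white 6 [0.519  0.1015 0.0706]
tri dial (array([ 0.53225197,  0.11227855, -0.03399968]), np.float64(0.008157173064186944))
```

Run:
```python
from meas import *
W=pickle.load(open('w1.pkl','rb')); T=pickle.load(open('top.pkl','rb'))
B={}
for n,f,roi in (('w',W,(250,385,85,220)),('t',T,(205,285,145,225))):
    m=wood(f,roi); m=cv2.morphologyEx(m,cv2.MORPH_OPEN,np.ones((2,2)))
    pts=np.argwhere(m>0)[:,::-1].astype(np.float32)
    hull=cv2.convexHull(pts)
    q=onplane(f,hull[:,0],.04)[:,:2]*1000; r=cv2.minAreaRect(q.astype(np.float32)); print(n,r)
    box=np.c_[cv2.boxPoints(r)/1000,[.04]*4]
    ctr=np.array([r[0][0]/1000,r[0][1]/1000,.04]); X=f['mtx']@(f['R']@ctr+f['t']); B[n]=X[:2]/X[2]
    # knob top face: dark/white colour region raycast, z=.082, near centre
    P=cloud(f); k=(abs(P[...,2]-.082)<.004)&(np.hypot(P[...,0]-.533,P[...,1]-.122)<.045)
    p=P[k][:,:2]*1000; rr=cv2.minAreaRect(p.astype(np.float32)); print(' bar',k.sum(),rr)
print(tri(W,B['w'],T,B['t']))
```

```text
w ((533.5812377929688, 121.30937957763672), (128.73031616210938, 127.93931579589844), 82.12922668457031)
 bar 682 ((532.6989135742188, 122.74000549316406), (62.99586486816406, 15.730863571166992), 65.375)
t ((529.0377807617188, 117.48464965820312), (129.23233032226562, 128.55166625976562), 82.2342758178711)
 bar 150 ((531.8489379882812, 121.79662322998047), (63.57596969604492, 15.18967342376709), 64.29015350341797)
(array([0.5314689 , 0.11952769, 0.02683406]), np.float64(0.0024088345901372116))
```

Request:
arm_command:
  rows:
    - [60,[0,0,-0.1],[0,0,-0.01]]
    - [60,[0.002,0.005,-0.23],[0,0,-0.01]]
    - [60,[0.002,0.005,-0.36],[0,0,-0.01]]
    - [60,[0.002,0.005,-0.49],[0,0,-0.01]]
    - [60,[0.002,0.005,-0.6],[0,0,-0.01]]
    - [60,[0.002,0.005,-0.7],[0,0,-0.01]]
    - [60,[0.002,0.005,-0.78],[0,0,-0.01]]
    - [60,[0.002,0.005,-0.83],[0,0,-0.01]]
    - [60,[0.002,0.005,-0.83],[0,0,-0.01]]
    - [60,[0.002,0.005,-0.83],[0,0,-0.01]]

```text
time: 2.32
tool_pos: [0.5318, 0.1229, 0.0567]
tool_rot: [-0.001, 0.843, 0.538, -0.001]
contact_force: [-0.6, 0.4, 0.7]
gripper_width: 0.704
grasp_force: 0.0
```

Request:
arm_command:
  rows:
    - [30,[0.002,-0.002,0],[0,0,0]]
    - [20,[0.002,-0.002,0],[0,0,0]]
    - [5,[0.002,-0.002,0],[0,0,0]]
    - [5,[0.002,-0.002,0],[0,0,0]]
    - [5,[0.002,-0.002,0],[0,0,0]]
    - [5,[0.002,-0.002,0],[0,0,0]]
    - [5,[0.002,-0.002,0],[0,0,0]]
    - [5,[0.002,-0.002,0],[0,0,0]]

```text
time: 2.98
tool_pos: [0.5318, 0.1226, 0.0593]
tool_rot: [-0.003, 0.844, 0.536, -0.001]
contact_force: [-12.9, 5.4, 12.9]
gripper_width: 0.179
grasp_force: 59.9
```

Request:
arm_command:
  rows:
    - [5,[-0.002,0.001,0.008],[0,0,0.05]]
    - [5,[-0.002,0.001,0.008],[0,0,0.11]]
    - [5,[-0.002,0.001,0.008],[0,0,0.18]]
    - [5,[-0.002,0.001,0.008],[0,0,0.25]]
    - [5,[-0.002,0.001,0.008],[0,0,0.32]]
    - [5,[-0.002,0.001,0.008],[0,0,0.39]]
    - [5,[-0.002,0.001,0.008],[0,0,0.46]]
    - [5,[-0.002,0.001,0.008],[0,0,0.53]]
    - [5,[-0.002,0.001,0.008],[0,0,0.6]]
    - [5,[-0.002,0.001,0.008],[0,0,0.67]]
    - [5,[-0.002,0.001,0.008],[0,0,0.73]]
    - [5,[-0.002,0.001,0.008],[0,0,0.78]]

```text
time: 3.98
tool_pos: [0.5322, 0.1226, 0.0595]
tool_rot: [-0.001, 0.38, 0.925, 0.001]
contact_force: [0.1, 6.5, -4.4]
gripper_width: 0.172
grasp_force: 60.4
```

Request:
arm_command:
  rows:
    - [5,[0,0,0],[0,0,0.06]]
    - [5,[0,0,0],[0,0,0.12]]
    - [5,[0,0,0],[0,0,0.18]]
    - [5,[0,0,0],[0,0,0.24]]
    - [5,[0,0,0],[0,0,0.3]]
    - [5,[0,0,0],[0,0,0.35]]
    - [5,[0,0,0],[0,0,0.37]]
    - [5,[0,0,0],[0,0,0.37]]
    - [5,[0,0,0],[0,0,0.37]]

```text
time: 4.73
tool_pos: [0.5324, 0.1228, 0.0595]
tool_rot: [-0.001, 0.101, 0.995, 0.002]
contact_force: [0.2, 6.3, -4.5]
gripper_width: 0.175
grasp_force: 60.3
```

Run:
```python
from plant import monitor
import numpy as np
s=monitor.state(); q=s['tool_rot']
print(s, 'toolY deg',np.degrees(2*np.arctan2(q[2],q[1]))-90)
```

```text
{'time': 4.7333, 'joint_pos': array([ 0.08866482,  0.03866033,  1.93108306,  0.00387632,  1.17238646,
       -1.28081538]), 'joint_vel': array([-0.00032505,  0.00064305,  0.00094733,  0.00133183,  0.0011379 ,
        0.00195447]), 'joint_efforts': array([ -3.77227083, -36.41452432, -34.44420576,  -1.4287753 ,
         0.06110911,   0.03913819]), 'tool_pos': array([0.53237713, 0.12282234, 0.05948386]), 'tool_rot': array([-5.99942901e-04,  1.01236561e-01,  9.94860742e-01,  1.70369482e-03]), 'contact_force': array([ 0.23770522,  6.28420839, -4.53996669]), 'ft_torque': array([0.81436018, 0.06316179, 0.06036143]), 'grasp_force': 60.33878982067108, 'gripper_width': 0.17493320577697172} toolY deg 78.37921781403818
```

Request:
arm_command:
  rows:
    - [5,[0,0,0],[0,0,0.02]]
    - [5,[0,0,0],[0,0,0.035]]
    - [5,[0,0,0],[0,0,0.045]]
    - [5,[0,0,0],[0,0,0.05]]
    - [5,[0,0,0],[0,0,0.05]]
    - [5,[0,0,0],[0,0,0.05]]

```text
time: 5.23
tool_pos: [0.5324, 0.1229, 0.0595]
tool_rot: [-0.001, 0.063, 0.998, 0.002]
contact_force: [0.0, 6.5, -4.0]
gripper_width: 0.173
grasp_force: 60.6
```

```bash
cat > st.py <<'E'
from plant import monitor
import numpy as np
s=monitor.state(); q=s['tool_rot']
print(s['time'],s['tool_pos'],s['contact_force'],s['ft_torque'], 'toolY deg',np.degrees(2*np.arctan2(q[2],q[1]))-90)
E
python3 st.py
```

```text
5.2333 [0.53239224 0.12287538 0.05949183] [ 7.09881294e-04  6.49602062e+00 -4.01637303e+00] [ 0.81205001  0.05592582 -0.56902099] toolY deg 82.7556952487287
```

Torque has jumped to 0.57 N m, so the knob is at the stop. I'll hold briefly, then open and lift.

Request:
arm_command:
  rows:
    - [5,[0,0,0],[0,0,0]]
    - [5,[0,0,0],[0,0,0]]
    - [5,[0,0,0],[0,0,0]]
    - [70,[0,0,0],[0,0,0]]
    - [70,[0,0,0],[0,0,0]]
    - [70,[0,0,0],[0,0,0]]
    - [70,[0,0,0],[0,0,0]]
    - [70,[0,0,0],[0,0,0]]
    - [70,[0,0,0.05],[0,0,0]]
    - [70,[0,0,0.15],[0,0,0]]
    - [70,[0,0,0.28],[0,0,0]]
    - [70,[0,0,0.4],[0,0,0]]

```text
time: 6.23
tool_pos: [0.5325, 0.1209, 0.1808]
tool_rot: [-0.001, 0.062, 0.998, -0.0]
contact_force: [0.9, 0.6, -0.1]
gripper_width: 0.82
grasp_force: 0.0
```

Request:
arm_command:
  rows:
    - [85,[0,0,0.1],[0,0,-0.07]]
    - [85,[0,-0.1,0.2],[0,0,-0.14]]
    - [85,[0,-0.2,0.3],[0,0,-0.21]]
    - [85,[0.06,-0.32,0.4],[0,0,-0.28]]
    - [85,[0.06,-0.44,0.5],[0,0,-0.35]]
    - [85,[0.06,-0.56,0.55],[0,0,-0.42]]
    - [85,[0.06,-0.68,0.55],[0,0,-0.5]]
    - [85,[0.06,-0.8,0.55],[0,0,-0.57]]
    - [85,[0.06,-0.92,0.55],[0,0,-0.64]]
    - [85,[0.06,-1.0,0.55],[0,0,-0.71]]
    - [85,[0.06,-1.0,0.55],[0,0,-0.78]]
    - [85,[0.06,-1.0,0.55],[0,0,-0.8]]

```text
time: 7.23
tool_pos: [0.5507, -0.1809, 0.3445]
tool_rot: [-0.0, 0.64, 0.769, -0.0]
contact_force: [0.1, -0.3, 0.8]
gripper_width: 0.999
grasp_force: 0.0
```

Request:
arm_command:
  rows:
    - [85,[0,0,0],[0,0,-0.07]]
    - [85,[0,0,0],[0,0,-0.14]]
    - [85,[0,0,0],[0,0,-0.2]]
    - [85,[0,0,0],[0,0,-0.25]]
    - [85,[0,0,0],[0,0,-0.25]]
    - [85,[0,0,0],[0,0,-0.25]]

```text
time: 7.73
tool_pos: [0.551, -0.179, 0.3448]
tool_rot: [0.0, 0.774, 0.633, -0.0]
contact_force: [-0.1, 0.4, -0.1]
gripper_width: 0.996
grasp_force: 0.0
```

```bash
python3 st.py
python3 - <<'E'
from h import *
from plant import vision
f=vision.grab_frame('wrist'); pickle.dump(f,open('w2.pkl','wb')); cv2.imwrite('pics/w2.png',f['color'][...,::-1])
f=vision.grab_frame('top'); pickle.dump(f,open('t2.pkl','wb'))
E
```

```text
7.7333 [ 0.55098204 -0.17896748  0.3448173 ] [-0.05698794  0.39877506 -0.05868888] [-0.06279509 -0.00257479 -0.00738238] toolY deg -11.516830523282039
```

View pics/w2.png

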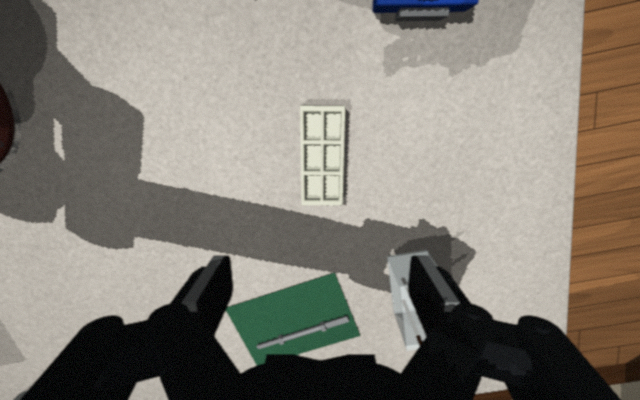

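The wrist view shows the dish at (323,155), square to the tool. The counter is out of view above it. I'll measure the dish, and check the pad from w1 and the knob from the new top view.

Run:
```python
from meas import *
W=pickle.load(open('w2.pkl','rb')); W1=pickle.load(open('w1.pkl','rb')); T0=pickle.load(open('top.pkl','rb')); T=pickle.load(open('t2.pkl','rb'))
B={}
for n,f,(u0,u1,v0,v1) in (('w2',W,(285,365,90,220)),('t0',T0,(320,395,155,205))):
    c=f['color'][v0:v1,u0:u1].astype(int); P=cloud(f)[v0:v1,u0:u1]
    h=P[...,2]; m=(h>.022)&(h<.04); q=P[m]
    r=cv2.minAreaRect((q[:,:2]*1000).astype(np.float32)); print(n,'depth',np.median(q[:,2]),r)
    hsv=cv2.cvtColor(f['color'],cv2.COLOR_RGB2HSV)[v0:v1,u0:u1]
    cm=((hsv[...,0]>24)&(hsv[...,0]<40)&(hsv[...,1]>18)&(hsv[...,2]>120)).astype(np.uint8)*255
    cm=cv2.morphologyEx(cm,cv2.MORPH_OPEN,np.ones((3,3))); k=cv2.convexHull(biggest(cm))[:,0]+[u0,v0]
    a=onplane(f,k,.028)[:,:2]*1000; r=cv2.minAreaRect(a.astype(np.float32)); print('  colour',r)
    X=f['mtx']@(f['R']@np.array([r[0][0]/1e3,r[0][1]/1e3,.028])+f['t']); B[n]=X[:2]/X[2]
print('tri dish',tri(W,B['w2'],T0,B['t0']))
yaw=np.radians(-7.9); ex=np.array([np.cos(yaw),np.sin(yaw)]); ey=np.array([-np.sin(yaw),np.cos(yaw)])
C=np.array([.5325,.1223])
for n,f in (('w1',W1),('t2',T)):
    P=cloud(f); d=P[...,:2]-C; x,y,z=d@ex,d@ey,P[...,2]
    m=(y<-.066)&(y>-.085)&(abs(x)<.045)&(z>.018)&(z<.034)
    print(n,'pad',m.sum(),'x',np.percentile(x[m],[1,50,99]).round(4),'y',np.percentile(y[m],[1,50,99]).round(4),'z',np.median(z[m]).round(4))
    b=(z>.034)&(z<.043)&(abs(x)<.08)&(y<.08)&(y>-.07); r=cv2.minAreaRect((P[b][:,:2]*1000).astype(np.float32)); print('  box',r)
    k=(abs(z-.082)<.005)&(np.hypot(x,y)<.045); print('  bar',cv2.minAreaRect((P[k][:,:2]*1000).astype(np.float32)))
```

```text
w2 depth 0.02666355759173694 ((552.47607421875, -187.667724609375), (149.23529052734375, 64.09225463867188), 78.1805419921875)
  colour ((552.4630737304688, -187.29995727539062), (151.2489776611328, 65.02012634277344), 78.19581604003906)
t0 depth 0.02762522680723034 ((551.4456787109375, -188.51254272460938), (150.40008544921875, 64.80974578857422), 78.28974151611328)
  colour ((550.8639526367188, -188.43185424804688), (150.4788818359375, 66.5089340209961), 78.02613067626953)
tri dish (array([ 0.55217419, -0.18958172,  0.01676528]), np.float64(0.00032824703851423563))
w1 pad 193 x [-0.0312  0.      0.0312] y [-0.0747 -0.0712 -0.068 ] z 0.0269
  box ((532.477783203125, 122.37570190429688), (130.1031036376953, 130.20999145507812), 82.11846923828125)
  bar ((532.6895141601562, 122.74349975585938), (62.996849060058594, 15.752375602722168), 65.40888977050781)
t2 pad 91 x [-0.0313 -0.0001  0.0306] y [-0.0761 -0.0713 -0.0662] z 0.0273
  box ((531.86865234375, 121.69429779052734), (130.78323364257812, 130.2059326171875), 81.91410827636719)
  bar ((531.7042236328125, 121.55056762695312), (16.304433822631836, 63.869266510009766), 80.98692321777344)
```

Request:
arm_command:
  rows:
    - [85,[0.003,-0.03,-0.1],[0,0,-0.003]]
    - [85,[0.003,-0.03,-0.22],[0,0,-0.003]]
    - [85,[0.003,-0.03,-0.34],[0,0,-0.003]]
    - [85,[0.003,-0.03,-0.46],[0,0,-0.003]]
    - [85,[0.003,-0.03,-0.58],[0,0,-0.003]]
    - [85,[0.003,-0.03,-0.7],[0,0,-0.003]]
    - [85,[0.003,-0.03,-0.8],[0,0,-0.003]]
    - [85,[0.003,-0.03,-0.88],[0,0,-0.003]]
    - [85,[0.003,-0.03,-0.92],[0,0,-0.003]]
    - [85,[0.003,-0.03,-0.92],[0,0,-0.003]]
    - [85,[0.003,-0.03,-0.92],[0,0,-0.003]]

```text
time: 8.75
tool_pos: [0.5522, -0.188, 0.0691]
tool_rot: [-0.0, 0.776, 0.63, -0.0]
contact_force: [0.0, 0.3, 0.5]
gripper_width: 0.994
grasp_force: 0.0
```

```bash
python3 st.py
```

```text
8.75 [ 0.5521504  -0.18796373  0.069058  ] [0.02565925 0.31514282 0.45732417] [-0.0078761  -0.04572977  0.04540489] toolY deg -11.867299082717508
```

Down to TCP z ≈ 0.006 and close.

Request:
arm_command:
  rows:
    - [85,[0,0,-0.08],[0,0,0]]
    - [85,[0,0,-0.15],[0,0,0]]
    - [85,[0,0,-0.19],[0,0,0]]
    - [85,[0,0,-0.21],[0,0,0]]
    - [85,[0,0,-0.21],[0,0,0]]
    - [75,[0,0,-0.21],[0,0,0]]
    - [65,[0,0,-0.21],[0,0,0]]
    - [55,[0,0,-0.21],[0,0,0]]
    - [55,[0,0,-0.21],[0,0,0]]
    - [55,[0,0,-0.21],[0,0,0]]
    - [55,[0,0,-0.21],[0,0,0]]

```text
time: 9.67
tool_pos: [0.553, -0.1885, 0.008]
tool_rot: [0.001, 0.776, 0.63, 0.0]
contact_force: [-1.5, 1.4, 6.2]
gripper_width: 0.732
grasp_force: 70.0
```

```bash
python3 st.py
```

```text
9.6667 [ 0.55300869 -0.18846368  0.00798084] [-1.48914276  1.41103786  6.15836157] [ 0.1341597   0.66231438 -0.02975004] toolY deg -11.882330394012584
```

Request:
arm_command:
  rows:
    - [55,[-0.01,0.03,0.004],[0,0,0.005]]
    - [55,[-0.025,0.08,0.004],[0,0,0.01]]
    - [55,[-0.04,0.14,0.004],[0,0,0.02]]
    - [55,[-0.06,0.2,0.004],[0,0,0.03]]
    - [55,[-0.08,0.26,0.004],[0,0,0.04]]
    - [55,[-0.1,0.32,0.004],[0,0,0.043]]
    - [55,[-0.12,0.38,0.004],[0,0,0.043]]
    - [55,[-0.133,0.44,0.004],[0,0,0.043]]
    - [55,[-0.14,0.475,0.004],[0,0,0.043]]
    - [55,[-0.143,0.488,0.004],[0,0,0.043]]
    - [55,[-0.143,0.488,0.004],[0,0,0.043]]

```text
time: 10.58
tool_pos: [0.5094, -0.0402, 0.0079]
tool_rot: [0.0, 0.754, 0.657, 0.001]
contact_force: [-0.9, 1.7, 7.4]
gripper_width: 0.734
grasp_force: 70.2
```

```bash
python3 st.py
python3 - <<'E'
from h import *
from plant import vision
f=vision.grab_frame('top'); pickle.dump(f,open('t3.pkl','wb'))
w=vision.grab_frame('wrist'); pickle.dump(w,open('w3.pkl','wb'))
a=cv2.resize(f['color'][140:240,200:360],(640,400),interpolation=cv2.INTER_CUBIC)
cv2.imwrite('pics/w3.png',cv2.resize(np.hstack([w['color'],a]),(800,250))[...,::-1])
E
```

```text
10.5833 [ 0.50939026 -0.04018229  0.00791036] [-0.87357332  1.70848955  7.38728201] [0.29475471 0.380783   0.22662095] toolY deg -7.927470726327556
```

View pics/w3.png

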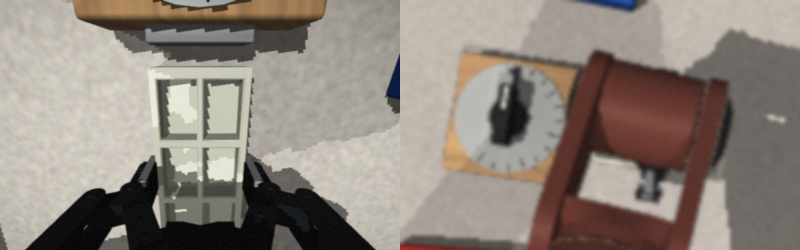

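The wrist half shows the dish end at about (200,70), just short of the pad at (199,36), both centred and parallel. The top half shows the knob at zero. Next I'll measure the remaining offset.

```bash
cat > off.py <<'E'
from meas import *
import sys
f=pickle.load(open(sys.argv[1],'rb')); P=cloud(f)
yaw=np.radians(-7.95); ex=np.array([np.cos(yaw),np.sin(yaw)]); ey=np.array([-np.sin(yaw),np.cos(yaw)]); D=np.array([.5322,.1220])-.075*ey
d=P[...,:2]-D; x,y,z=d@ex,d@ey,P[...,2]
def q(m,a): return np.percentile(a[m],[1,50,99]).round(4)
top=(z>.02)&(z<.034)&(abs(x)<.042)
pad=top&(y>-.004)&(y<.009); print('pad x',q(pad,x),'y',q(pad,y))
for y0,y1 in ((-.03,-.005),(-.05,-.03),(-.065,-.05)):
    m=top&(y>y0)&(y<y1); print('dish x',y0,q(m,x),'y',q(m,y))
for x0 in (-.025,-.012,0,.012,.025):
    m=top&(abs(x-x0)<.004); print('col',x0,'dish end',np.sort(y[m&(y<-.004)])[-5:].max().round(4) if (m&(y<-.004)).any() else '', 'pad face',np.sort(y[m&(y>-.004)])[:3].min().round(4) if (m&(y>-.004)).any() else '')
E
python3 off.py w3.pkl
```

```text
pad x [-0.0313 -0.0004  0.0308] y [0.0009 0.0048 0.0089]
dish x -0.03 [-0.0317 -0.0001  0.0316] y [-0.0296 -0.0176 -0.0128]
dish x -0.05 [-0.0318 -0.0001  0.0318] y [-0.0498 -0.0396 -0.0303]
dish x -0.065 [-0.0316  0.0004  0.0317] y [-0.0649 -0.0614 -0.0503]
col -0.025 dish end -0.0128 pad face 0.0009
col -0.012 dish end -0.0128 pad face 0.0008
col 0 dish end -0.0128 pad face 0.0009
col 0.012 dish end -0.0128 pad face 0.0009
col 0.025 dish end -0.0127 pad face 0.0008
```

Request:
arm_command:
  rows:
    - [55,[0.002,0.015,0],[0,0,0]]
    - [55,[0.004,0.027,0],[0,0,0]]
    - [55,[0.005,0.035,0],[0,0,0]]
    - [55,[0.006,0.041,0],[0,0,0]]
    - [55,[0.006,0.045,0],[0,0,0]]
    - [55,[0.007,0.048,0],[0,0,0]]
    - [55,[0.007,0.05,0],[0,0,0]]
    - [55,[0.007,0.05,0],[0,0,0]]

```text
time: 11.35
tool_pos: [0.5119, -0.028, 0.0079]
tool_rot: [0.001, 0.755, 0.656, -0.001]
contact_force: [-0.8, -6.4, 5.5]
gripper_width: 0.731
grasp_force: 70.0
```

```bash
python3 st.py
python3 - <<'E'
from h import *
from plant import vision
w=vision.grab_frame('wrist'); pickle.dump(w,open('w4.pkl','wb'))
E
python3 off.py w4.pkl
```

```text
11.35 [ 0.51190122 -0.02802196  0.00793347] [-0.75375711 -6.39008604  5.480251  ] [-1.062457    0.43897284  0.20198854] toolY deg -8.010945741970772
pad x [-0.0311  0.0004  0.0314] y [-0.0039  0.003   0.0089]
dish x -0.03 [-0.0309  0.0008  0.0326] y [-0.0296 -0.0124 -0.005 ]
dish x -0.05 [-0.0309  0.0007  0.0326] y [-0.0499 -0.0449 -0.0303]
dish x -0.065 [-0.031   0.0007  0.0328] y [-0.0649 -0.0535 -0.0501]
col -0.025 dish end -0.004 pad face -0.004
col -0.012 dish end -0.0042 pad face -0.004
col 0 dish end -0.004 pad face -0.004
col 0.012 dish end -0.004 pad face -0.004
col 0.025 dish end -0.004 pad face -0.004
```

Request:
arm_command:
  rows:
    - [55,[0.001,0.003,0],[0,0,0]]
    - [55,[0.001,0.006,0],[0,0,0]]
    - [55,[0.001,0.008,0],[0,0,0]]
    - [55,[0.001,0.008,0],[0,0,0]]
    - [55,[0.001,0.008,0],[0,0,0]]

```text
time: 11.82
tool_pos: [0.5122, -0.0266, 0.0079]
tool_rot: [0.002, 0.755, 0.656, -0.001]
contact_force: [-1.1, -10.6, 6.0]
gripper_width: 0.73
grasp_force: 70.0
```

```bash
python3 st.py
python3 - <<'E'
from h import *
from plant import vision
w=vision.grab_frame('wrist'); pickle.dump(w,open('w5.pkl','wb'))
cv2.imwrite('pics/w5.png',cv2.resize(w['color'][0:200,200:440],None,fx=3,fy=3)[...,::-1])
E
```

```text
11.8167 [ 0.51217231 -0.02655709  0.00794008] [ -1.06704744 -10.56108485   5.97184632] [-1.63105933  0.52500259  0.07025374] toolY deg -8.010813749757858
```

View pics/w5.png

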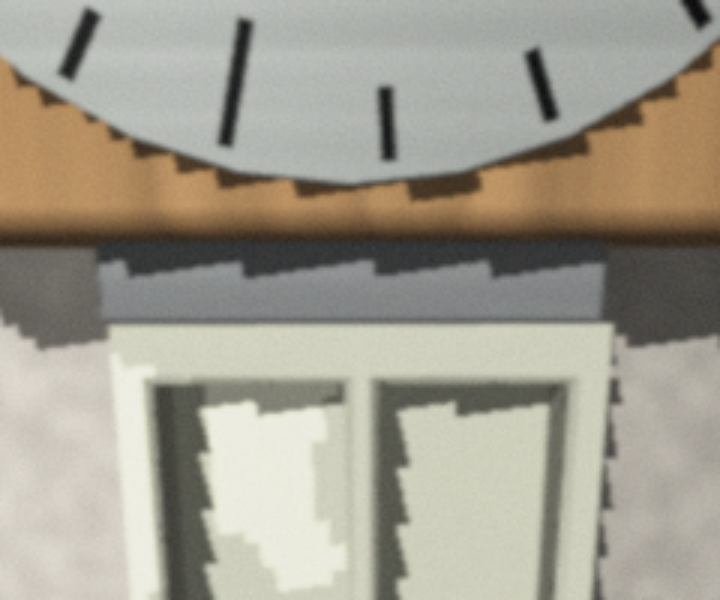

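The crop shows the dish end tight and parallel to the pad along row 322, with a sideways offset of about 1 mm. Release and lift.

Request:
arm_command:
  rows:
    - [55,[0,0,0],[0,0,0]]
    - [65,[0,0,0],[0,0,0]]
    - [75,[0,0,0],[0,0,0]]
    - [85,[0,0,0],[0,0,0]]
    - [85,[0,0,0],[0,0,0]]
    - [85,[0,0,0],[0,0,0]]
    - [85,[0,0,0.03],[0,0,0]]
    - [85,[0,0,0.08],[0,0,0]]
    - [85,[0,0,0.16],[0,0,0]]
    - [85,[0,0,0.26],[0,0,0]]
    - [85,[0,0,0.38],[0,0,0]]
    - [85,[0,0,0.38],[0,0,0]]

```text
time: 12.87
tool_pos: [0.5163, -0.0247, 0.1297]
tool_rot: [0.005, 0.755, 0.656, 0.004]
contact_force: [1.0, 0.3, 1.3]
gripper_width: 0.989
grasp_force: 0.0
```

Request:
arm_command:
  rows:
    - [85,[0,0,0.1],[0,0,0]]
    - [85,[0,0,0.22],[0,0,0]]
    - [85,[0,0.05,0.34],[0,0,0]]
    - [85,[0,0.1,0.4],[0,0,0]]
    - [85,[0,0.15,0.4],[0,0,0]]
    - [85,[0,0.15,0.4],[0,0,0]]
    - [85,[0,0.15,0.4],[0,0,0]]

```text
time: 13.45
tool_pos: [0.5113, 0.0214, 0.2413]
tool_rot: [0.0, 0.754, 0.656, 0.0]
contact_force: [0.7, 0.5, -0.7]
gripper_width: 0.995
grasp_force: 0.0
```

```bash
python3 st.py
python3 - <<'E'
from meas import *
from plant import vision
f=vision.grab_frame('wrist'); pickle.dump(f,open('w6.pkl','wb'))
cv2.imwrite('pics/w6.png',f['color'][...,::-1])
P=cloud(f)
yaw=np.radians(-7.95); ex=np.array([np.cos(yaw),np.sin(yaw)]); ey=np.array([-np.sin(yaw),np.cos(yaw)]); D=np.array([.5322,.1220])-.075*ey
d=P[...,:2]-D; x,y,z=d@ex,d@ey,P[...,2]
m=(z>.02)&(z<.034)&(abs(x)<.045)&(y<.009)&(y>-.17)
print('pad+dish (want 160 long)',cv2.minAreaRect((np.c_[x[m],y[m]]*1000).astype(np.float32)))
m&=y<-.01; print('dish',cv2.minAreaRect((np.c_[x[m],y[m]]*1000).astype(np.float32)),y[m].min(),np.median(z[m]))
k=(abs(z-.082)<.005)&(np.hypot(x,y-.075)<.045); print('bar',cv2.minAreaRect((np.c_[x[k],y[k]]*1000).astype(np.float32)))
E
```

```text
13.45 [0.51132054 0.02139946 0.24132057] [ 0.662742    0.53142624 -0.69103082] [ 0.00120593 -0.01062248  0.03981922] toolY deg -7.936915148517201
pad+dish (want 160 long) ((1.181854248046875, -70.25487518310547), (64.98656463623047, 158.87164306640625), 0.40172892808914185)
dish ((1.2457103729248047, -79.82630920410156), (139.32763671875, 64.17632293701172), 89.90895080566406) -0.14952752408944495 0.026654571148114287
bar ((0.3317604064941406, 75.63933563232422), (15.359930038452148, 63.47712326049805), 89.9354248046875)
```

View pics/w6.png

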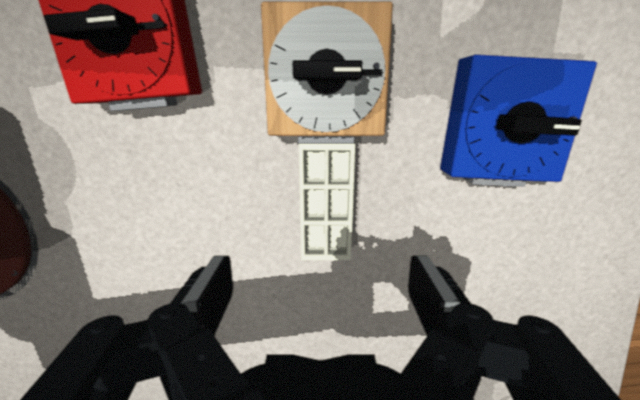

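The picture shows the dish at (327,200), flush against the pad at (327,140). The knob lies along +x with its pointer at the post (378,70), and the gripper is clear. Far end of the dish measures -149.5 mm, so there is no gap. Sideways offset is 1.2 mm and it is square within 0.002 rad.

```bash
python3 -c "
from plant import manip; print(manip.job_done())"
```

```text
the job is handed in; nothing more can be done
None
```

The job is handed in: the knob is back at its zero stop, and the dish is released flush against the pad (about 1 mm off centre, no measurable gap); no verdict was returned, and I did not re-measure the rack, stand and tool, which the arm never went near.

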